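# Close the circuit-board holder to its click

## Robot

A 6-joint arm with a two-finger parallel gripper is mounted at the origin on the work surface. World frame = base frame: x ahead of the robot, y to its left, z up, the work surface at z = 0. Lengths are in m, angles in rad, forces in N, time in s.
With the tool pointing down it reaches from about 0.35 to 1 m from the base axis. Payload 7.1 kg.
Tool frame: the origin (TCP) lies on the centre line of the jaws, within the pads' length; the fingertips stand 22 mm ahead of it and the grasp point (between the pads) lies 3 mm ahead of it; z points along the fingers, x is the direction in which the jaws open and shut, and the axes are right-handed (so a half turn about z gives the same grasp; the last joint's range is limited). The gripper opens to 85 mm and grips with 20 to 120 N. Pads are 22 mm wide; open, the fingers measure 114 mm over their backs; the gripper's body (76 mm by 85 mm) begins 54 mm behind the grasp point. The pads swing forward as they close: fully open they stand 13 mm farther back than shut.
Start: joints at [1.312, 0.423, 1.63, -0, 1.089, -0.019], TCP at [0.148, 0.607, 0.221] pointing down, gripper open.
Joint ranges: [-3, 3], [-0.9, 2.11], [0.09, 2.58], [-1.31, 4.45], [0.11, 2.69], [-2.54, 2.54]. Speed limits (rad/s): [2.39, 2.39, 3.01, 3.14, 3.14, 3.14].

## Interface

Orientations are given as a 3x3 rotation matrix whose columns are the frame's x, y, z axes.
In Python, from workcell import bot gives the robot as it stands.
- The arm moves only by the shell command python3 -m pendant 'ROWS'. ROWS is a JSON object of lists of equal length, an entry for each row: "delta_pos": the shift along the tool's x, y, z in m, a list of three; "roll": the turn about the tool's z in degrees; "gripper": the opening, from -1 (shut) to 1 (fully open), so that 0 is half open. In form: {"delta_pos": [[x, y, z], ...], "roll": [roll, ...], "gripper": [gripper, ...]}. A call has exactly 8 rows; each row shifts and turns the commanded pose from where the row before left it, along the tool's axes as they then stand; what a row does not reach is not made up. A row lasts 1/8 s, in which the tool goes at most 62.5 mm and 10.7 degrees, less where a joint would pass 70% of its speed; a pose out of reach is approached as far as the arm can. A call is refused whole if a number of a shift passes 0.0625 or a number of a turn 10.7, either way. A call with a gripper value outside its range is refused whole. The fingers move at their own pace and stop on an object; the grip force is fixed at half the most. Time passes only in rows, so rows that do not move let the fingers close, or fill a call up. It gives the time, the measured TCP pose, the force and the opening at its end, in the units of the state.
- bot.observe(): the state, without advancing time (a new reading comes with each control period).
- bot.read_camera(name): name is "side" or "top" or "wrist"; returns a dict with "pixels" (384x512x3 uint8, blue, green, red), "vertical_fov" (degrees; the focal length in pixels is half the picture's height over the tangent of half this angle, whatever the lens; pixels are square), "cx", "cy" (the principal point, pixels), "rvec" (rotation vector, rad) and "tvec" (3), from world to camera coordinates, as OpenCV has them. Camera axes: x right, y down, z forward; pixel columns grow to the right and rows downward; lengths in m; the calibration is good to about 2 mm. A picture is of the moment at which its call begins. There is no depth.
- bot.hand_in(): hands the job in, once; it reports no verdict.
The state is a dict: "time_s": time; "joint_positions": joint angles; "qd": joint speeds; "tau": joint torques, N m; "tool_pos": TCP position; "ee_rot": TCP orientation; "ft_force": force on the tool from outside, world axes, zero at the start; "wrist_torque": the same for the moment, N m; "opening": opening from 0.0 (shut) to 1.0 (fully open).
Only numpy, scipy, OpenCV 4.12 (cv2) and the standard library are available. Lean on these libraries where they do the work, as an engineer would, in place of code of your own. Each camera call takes 0.05 s, during which the arm holds its last target. There are 200 camera calls.

## Task

Close the circuit-board holder on the soldering bench: with the outside of the fingertips, push the sliding jaw along its rail towards the green board until its spring pin clicks into the notch, so that the board's free edge sits in the jaw, and then take the hand away. Do not force the jaw past the notch, do not pinch the jaw or lift anything, and leave the board with its clamp, the spools, the jar and the tweezers alone.

Things in the scene. Friction and masses are not known exactly. Their poses are not given: they have to be found in the camera images.
- holder: Board holder, fixed: an aluminium rail 30 mm wide, 380 mm long, its top 16 mm over the bench, on black cross feet (130 mm long, 6 mm high) at its ends. Origin: on the bench under the rail's middle; y runs along the rail from the sliding jaw towards the board (the way to push), z up. The rail lies roughly across the bench, the sliding jaw at its right-hand end as the robot sees it.
- jaw (a joint): Travel of the sliding jaw along the holder's +y, in m, 0 to 0.19; at 0 its pin is at holder y = -0.120. It moves only along the rail, with about 2 N of friction. A hump from 14 mm before the notch raises the push to about 6 N; past its crest, 7 mm before the notch, the force dips to nothing and the jaw springs the last 3 to 4 mm into the notch. Then a steep wall: about 20 N would force it past, so 10 to 12 N means seated.
- pad_back (a point): Centre of the black pad's flat outer face, the face to push, 18 mm behind the pin (holder -y) and 35 mm over the bench. The face is upright, square to the rail, 100 mm wide and 34 mm high (18 to 52 mm over the bench), nothing behind it but the bare rail and its end foot. z up, y along the push.
- jaw_pin (a point): Point on the jaw's top at the pin's axis, 52 mm over the bench; moves with the jaw. The jaw is a grey block with a black rubber pad behind and a grooved aluminium lip in front: 100 mm across the rail (x), 38 mm along it (y from -18 to +20 mm of the pin), from 18 to 52 mm over the bench.
- pin (a joint): Height of the spring pin in m: 0 fully down, about 0.002 on top of the hump, about 0.0003 when it has dropped into the notch, 0.004 and more if forced up the wall beyond. Its round head, 14 mm wide, shows on the jaw's top.
- clamp: Fixed clamp on the rail with the green board. Origin: at the notch, on the rail's top (16 mm over the bench), where the pin's axis must end; y as the holder's. Board 90 x 84 x 2 mm, level, top 39 mm over the bench (parts on it to 47 mm), free edge at y = +16 mm; grey block 100 x 30 mm, 52 mm high, at y = +108 mm. A steel strip from y = -33 mm has two cross ridges 15 mm apart, the notch between.
- push_pad: The jaw's rubber pad, 100 x 6 x 34 mm, its rear part; origin at its centre, 15 mm behind the pin and 35 mm over the bench.
- front_lip: The jaw's aluminium lip, 100 x 8 mm, its front part, with the groove (36 to 40 mm over the bench) for the board's edge; origin on the jaw's middle line, 16 mm before the pin (towards the board). Fingers on pad and lip at once count as a pinch.
- spool_full: Loose full solder spool, yellow flanges, standing upright, 58 mm wide, 45 mm high; origin at its underside's centre. Bystander.
- spool_black: Loose part-used solder spool, black flanges, standing upright, 62 mm wide, 40 mm high; origin at its underside's centre. Bystander.
- flux_jar: Loose small jar with white cap, 44 mm wide, 45 mm high; origin at its underside's centre. Bystander.
- tweezers: Loose steel tweezers, 127 mm long, about 15 mm wide, 9 mm high, lying roughly along the rail on the robot's side; origin under their middle. Bystander.
Things that resemble listed ones, but are neither listed nor needed, are in the scene too. Of the things that look like the clamp, take the one that is farthest to the robot's right at the start.

How it is judged:
At the end, for the whole second after the job is handed in: The jaw's pin is within 2 mm of the notch along the rail and down in it (pin joint below 1.2 mm), the jaw at rest, the spools, jar and tweezers within 20 mm of where they stood (y of jaw_pin in the frame of clamp between -0.002 and 0.002 m and value of joint pin below 0.0012 m and velocity of joint jaw between -0.005 and 0.005 m/s and distance of each of spool_full, spool_black, flux_jar, tweezers from where it was at the start of the episode below 0.02 m); the robot touches nothing.
It fails at once if the jaw is forced past the notch (more than 4 mm beyond it) (y of jaw_pin in the frame of clamp above 0.004 m).
It fails at once if the jaw is pinched: fingers press on its back pad and its front lip at once (contact force between the fingers and push_pad above 1 N and contact force between the fingers and front_lip above 1 N).
It fails at once if the robot presses on the board or its clamp (over 2 N) (contact force between any of the fingers, the arm and clamp above 2 N).
It fails at once if a bystander is lifted, carried or knocked (moved over 20 mm or raised over 10 mm) (distance of any of spool_full, spool_black, flux_jar, tweezers from where it was at the start of the episode above 0.02 m or height (world z) of any of spool_full, spool_black, flux_jar, tweezers above 0.01 m).
It also fails if it takes over 37 s, if anything falls off the work surface, if the arm or the gripper's body presses on something with over 40 N, if the wrist force passes 120 N, or if a joint passes its speed limit or range.

## Working session

There is one attempt and no reset: what is moved stays moved. The work goes in short steps, Python scripts to look and compute and a shell command to move; the robot and the scene stay as the last step left them, time stands still between calls to the robot, and variables do not carry over. Pictures are saved under pics/ and viewed, about 8 in all and at most 12, crops included, and the job is handed in when it is done.

```bash
mkdir -p pics; ls; cat > h.py <<'E'
import numpy as np, cv2
from workcell import bot
def cam(n):
    c=bot.read_camera(n); h,w=c["pixels"].shape[:2]
    f=h/2/np.tan(np.radians(c["vertical_fov"])/2)
    c["K"]=np.array([[f,0,c["cx"]],[0,f,c["cy"]],[0,0,1.]]); c["R"]=cv2.Rodrigues(np.array(c["rvec"],float))[0]; c["t"]=np.array(c["tvec"],float).ravel(); return c
def ray(c,uv,z):
    d=c["R"].T@np.linalg.solve(c["K"],[uv[0],uv[1],1.]); o=-c["R"].T@c["t"]
    return o+d*(z-o[2])/d[2]
def proj(c,p):
    q=c["K"]@(c["R"]@np.array(p)+c["t"]); return q[:2]/q[2]
E
python3 - <<'E'
from h import *
for n in("top","side"):
    c=cam(n); cv2.imwrite(f"pics/{n}0.png",c["pixels"]); print(n,c["K"][0,0],c["cx"],c["cy"],-c["R"].T@c["t"]); np.save(n+'0.npy',c,allow_pickle=True)
s=bot.observe(); print(s)
E
```

```text
pics
top 485.3471443385503 256.73585597702015 187.86556322321695 [0.37981093 0.12334054 0.99009747]
side 379.19679984687076 254.5090537936404 192.50434806451656 [ 0.13987363 -0.28710556  0.54629343]
{'time_s': 0.1, 'joint_positions': array([ 1.31198734e+00,  4.23780775e-01,  1.63058197e+00, -2.30219529e-05,
        1.08861850e+00, -1.89885880e-02]), 'qd': array([ 0.00188382, -0.0016517 , -0.00225224,  0.00080739,  0.00191343,
        0.00045296]), 'tau': array([-2.09900768e-04, -5.58426297e+01, -2.82445335e+01, -1.22465949e-04,
        2.96888669e-03,  3.39715166e-05]), 'tool_pos': array([0.14830218, 0.60663883, 0.22052565]), 'ee_rot': array([[ 2.37517550e-01,  9.71383190e-01, -3.35661710e-04],
       [ 9.71382255e-01, -2.37517787e-01, -1.34755848e-03],
       [-1.38872128e-03, -5.98704023e-06, -9.99999036e-01]]), 'ft_force': array([ 0.05116528, -0.36681176,  0.26537079]), 'wrist_torque': array([-0.04197362,  0.02989114,  0.0150084 ]), 'opening': 1.0001957209704617}
```

View pics/top0.png

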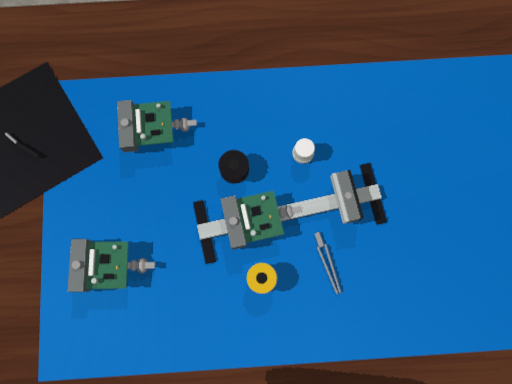

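View pics/side0.png

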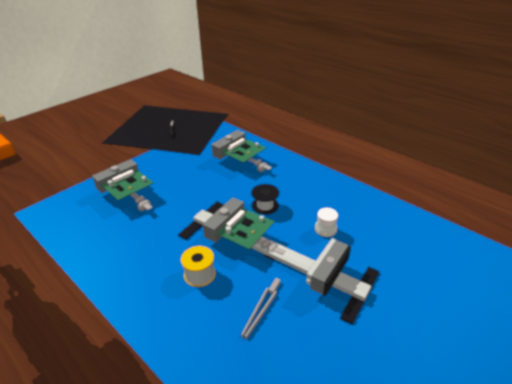

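The top view shows the right holder: jaw at about (346,197), board at (258,217), feet at (373,193) and (204,231). The jar is at (304,151) and the tweezers at (328,264). Next I'll measure these with masks.

```bash
cat > m.py <<'E'
from h import *
c=np.load('top0.npy',allow_pickle=True).item(); im=c["pixels"]
hsv=cv2.cvtColor(im,cv2.COLOR_BGR2HSV)
def comps(mask,z,name,roi):
    m=np.zeros_like(mask); x0,y0,x1,y1=roi; m[y0:y1,x0:x1]=mask[y0:y1,x0:x1]
    for k in cv2.findContours(m,cv2.RETR_EXTERNAL,cv2.CHAIN_APPROX_NONE)[0]:
        if cv2.contourArea(k)<60: continue
        b=cv2.boxPoints(cv2.minAreaRect(k)); P=np.array([ray(c,p,z) for p in b])[:,:2]
        e=P[1]-P[0],P[2]-P[1]
        print(name,cv2.contourArea(k),b.round(1).tolist(),"ctr",P.mean(0).round(4),"len",[round(np.linalg.norm(v),4) for v in e],"ang",[round(np.degrees(np.arctan2(v[1],v[0])),1) for v in e])
H,S,V=cv2.split(hsv)
roi=(185,130,400,300)
comps(((V<50)).astype(np.uint8),.006,"black",roi)
comps(((S<60)&(V>70)).astype(np.uint8),.052,"grey",roi)
comps(((H>40)&(H<90)&(S>60)).astype(np.uint8),.039,"green",roi)
comps(((H>15)&(H<35)&(S>120)).astype(np.uint8),.045,"yellow",roi)
cr=im[130:300,190:400]; cv2.imwrite("pics/crop0.png",cv2.resize(cr,None,fx=3.8,fy=3.5,interpolation=cv2.INTER_CUBIC) if 0 else cv2.resize(cr,None,fx=3.5,fy=3.5,interpolation=cv2.INTER_CUBIC))
E
python3 m.py
```

```text
black 61.5 [[255.0, 278.0], [261.5, 271.5], [267.5, 277.5], [261.0, 284.0]] ctr [0.4085 0.1086] len [np.float64(0.0182), np.float64(0.0168)] ang [np.float64(-49.1), np.float64(-138.3)]
black 198.5 [[200.89999389648438, 239.39999389648438], [210.3000030517578, 237.5], [215.1999969482422, 260.8999938964844], [205.89999389648438, 262.8999938964844]] ctr [0.47   0.2122] len [np.float64(0.0192), np.float64(0.0483)] ang [np.float64(-81.7), np.float64(-170.7)]
black 175.0 [[193.5, 202.3000030517578], [202.6999969482422, 200.5], [206.89999389648438, 221.60000610351562], [197.6999969482422, 223.5]] ctr [0.549 0.225] len [np.float64(0.0193), np.float64(0.045)] ang [np.float64(-82.0), np.float64(-171.2)]
black 206.5 [[369.70001220703125, 201.10000610351562], [379.5, 198.3000030517578], [386.0, 221.10000610351562], [376.29998779296875, 223.89999389648438]] ctr [ 0.5278 -0.1394] len [np.float64(0.0213), np.float64(0.0488)] ang [np.float64(-77.6), np.float64(-170.8)]
black 179.0 [[359.5, 165.39999389648438], [369.20001220703125, 162.6999969482422], [375.1000061035156, 183.39999389648438], [365.5, 
[... 1583 characters left out ...]
56), np.float64(0.1015)] ang [np.float64(-77.8), np.float64(-170.7)]
grey 394.0 [[293.0, 138.0], [314.0, 138.0], [314.0, 162.0], [293.0, 162.0]] ctr [0.6542 0.0079] len [np.float64(0.0425), np.float64(0.0503)] ang [np.float64(-93.6), np.float64(174.9)]
green 1621.0 [[235.8000030517578, 199.10000610351562], [273.5, 190.3000030517578], [283.5, 233.60000610351562], [245.8000030517578, 242.3000030517578]] ctr [0.5275 0.1044] len [np.float64(0.0775), np.float64(0.0889)] ang [np.float64(-80.4), np.float64(-171.3)]
yellow 659.0 [[241.0, 278.0], [261.5, 257.5], [282.0, 278.0], [261.5, 298.5]] ctr [0.407  0.1088] len [np.float64(0.0554), np.float64(0.0553)] ang [np.float64(-48.9), np.float64(-138.5)]
```

View pics/crop0.png

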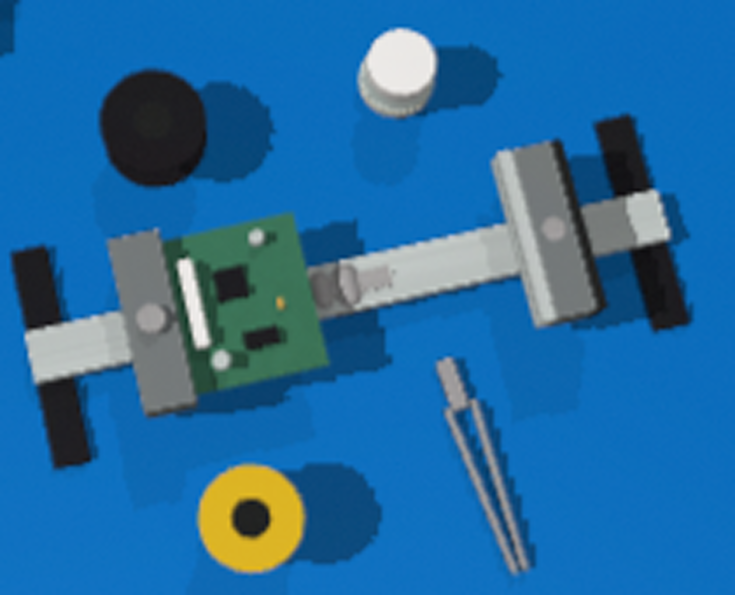

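```bash
cat >> m.py <<'E'
print('---')
th=np.radians(99.3); Y=np.array([np.cos(th),np.sin(th)]); X=np.array([Y[1],-Y[0]])
L=np.array([.5097,.2186]);Rr=np.array([.5670,-.1330]); O=(L+Rr)/2
print("O",O, "dir",np.degrees(np.arctan2(*(L-Rr)[::-1])))
loc=lambda uv,z:(np.array([X,Y])@(ray(c,uv,z)[:2]-O)).round(4)
cp=lambda x,y:(190+(x+.5)/3.5-.5,130+(y+.5)/3.5-.5)
print("pinhead",loc(cp(553,228),.053), ray(c,cp(553,228),.053))
for n,q,z in [("jaw front far",(494,155),.052),("front near",(540,326),.052),("back far",(565,140),.052),("back near",(605,306),.052),
 ("board free far",(293,214),.039),("free near",(328,365),.039),("block far outer",(108,240),.052),("block near outer",(147,412),.052),("block far inner",(160,230),.052),("block near in",(197,402),.052),("rail end R a",(657,192),.016),("rail end R b",(670,240),.016),("rail end L",(26,335),.016),("rail L b",(36,383),.016),("strip start",(390,278),.017),("jar",(400,62),.045),("tweez far",(450,360),.009)]:
    print(n,loc(cp(*q),z))
E
python3 m.py | sed -n '/---/,$p'
```

```text
---
O [0.53835 0.0428 ] dir 99.25608050328877
pinhead [-0.0002 -0.1154] [ 0.55679356 -0.07113943  0.053     ]
jaw front far [ 0.0483 -0.094 ]
front near [-0.0522 -0.094 ]
back far [ 0.0478 -0.1358]
back near [-0.0494 -0.1323]
board free far [0.0431 0.0243]
free near [-0.0456  0.0251]
block far outer [0.0492 0.1302]
block near outer [-0.0499  0.1294]
block far inner [0.0483 0.1005]
block near in [-0.0507  0.1014]
rail end R a [ 0.0126 -0.1895]
rail end R b [-0.0167 -0.189 ]
rail end L [0.0126 0.1889]
rail L b [-0.0159  0.1888]
strip start [-0.0022 -0.0238]
jar [ 0.1157 -0.0565]
tweez far [-0.0555 -0.047 ]
```

```bash
python3 -m pendant '{"delta_pos":[[0,0,0],[0,0,0],[0,0,0],[-0.03,0.04,0],[-0.03,0.04,0],[-0.03,0.04,0],[-0.03,0.04,0],[-0.03,0.04,0]],"roll":[-10,-10,-3,0,0,0,0,0],"gripper":[-1,-1,-1,-1,-1,-1,-1,-1]}'
```

```text
time_s: 1.1
tool_pos: [0.3711, 0.4902, 0.2209]
ee_rot: [[-0.161, 0.987, -0.0], [0.987, 0.161, -0.0], [-0.0, -0.0, -1.0]]
ft_force: [0.7, 0.5, 0.4]
opening: 0.0
```

```bash
python3 -m pendant '{"delta_pos":[[-0.054,0.012,0],[-0.054,0.012,0],[-0.054,0.012,0],[-0.054,0.012,0],[-0.054,0.012,0],[-0.054,0.012,0],[-0.054,0.012,0],[-0.054,0.009,0]],"roll":[0,0,0,0,0,0,0,0],"gripper":[-1,-1,-1,-1,-1,-1,-1,-1]}'; python3 -m pendant '{"delta_pos":[[-0.054,0,0],[-0.054,0,0],[-0.054,0,0],[-0.053,0,0],[0,0,0.03],[0,0,0.03],[0,0,0.03],[0,0,0]],"roll":[0,0,0,0,0,0,0,0],"gripper":[-1,-1,-1,-1,-1,-1,-1,-1]}'
python3 - <<'E'
from h import *
s=bot.observe(); th=np.radians(99.3);O=np.array([.53835,.0428]);Y=np.array([np.cos(th),np.sin(th)]);X=np.array([Y[1],-Y[0]])
print("holder xy",np.array([X,Y])@(s["tool_pos"][:2]-O),s["tool_pos"][2],s["ft_force"],s["joint_positions"])
t=cam("top")["pixels"];d=cam("side")["pixels"]
cv2.imwrite("pics/2.png",np.hstack([cv2.resize(t[130:290,230:430],(400,320)),cv2.resize(d[150:310,250:450],(400,320))]))
E
```

```text
time_s: 2.1
tool_pos: [0.5316, 0.0781, 0.2211]
ee_rot: [[-0.161, 0.987, -0.0], [0.987, 0.161, -0.0], [0.0, -0.0, -1.0]]
ft_force: [0.1, 0.3, 0.8]
opening: 0.004
time_s: 3.1
tool_pos: [0.5638, -0.1319, 0.1289]
ee_rot: [[-0.161, 0.987, -0.005], [0.987, 0.161, 0.001], [0.002, -0.005, -1.0]]
ft_force: [0.1, -0.3, -0.4]
opening: -0.001
holder xy [-0.00308889 -0.17653177] 0.12888835109360433 [ 0.05746787 -0.28570386 -0.40865437] [-2.50370273e-01  4.79921552e-01  1.79164530e+00 -6.94963683e-06
  8.75537454e-01 -1.98267173e+00]
```

View pics/2.png

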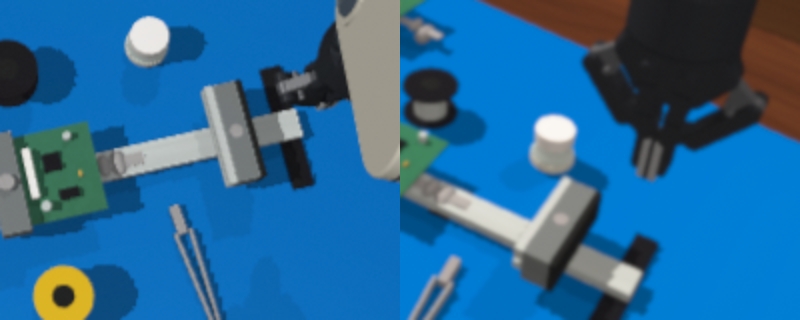

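The shut fingers hang above the rail end, clear behind the pad, so I'll go down.

```bash
python3 -m pendant '{"delta_pos":[[0,0.003,0.02],[0,0,0.02],[0,0,0.02],[0,0,0.016],[0,0,0],[0.008,0,0],[0.004,0,0],[0,0,0]],"roll":[0,0,0,0,0,0,0,0],"gripper":[-1,-1,-1,-1,-1,-1,-1,-1]}'
cat > s.py <<'E'
from h import *
s=bot.observe(); th=np.radians(99.3);O=np.array([.53835,.0428]);Y=np.array([np.cos(th),np.sin(th)]);X=np.array([Y[1],-Y[0]])
A=np.array([X,Y]); print("t",s["time_s"],"holder xy",(A@(s["tool_pos"][:2]-O)).round(4),"z",s["tool_pos"][2].round(4),"F",(A@s["ft_force"][:2]).round(2),s["ft_force"][2].round(2))
E
python3 s.py
```

```text
time_s: 4.2
tool_pos: [0.5672, -0.1196, 0.0558]
ee_rot: [[-0.162, 0.987, 0.001], [0.987, 0.162, -0.0], [-0.0, 0.001, -1.0]]
ft_force: [0.6, -0.3, -0.9]
opening: 0.002
t 4.2 holder xy [ 0.0022 -0.1649] z 0.0558 F [ 0.55 -0.37] -0.86
```

```bash
python3 -m pendant '{"delta_pos":[[0.004,-0.002,0.003],[0.004,0,0],[0.004,0,0],[0.004,0,0],[0.005,0,0],[0.005,0,0],[0.005,0,0],[0.005,0,0]],"roll":[0,0,0,0,0,0,0,0],"gripper":[-1,-1,-1,-1,-1,-1,-1,-1]}' >/dev/null; python3 s.py
python3 -m pendant '{"delta_pos":[[0.005,0,0],[0.005,0,0],[0.005,0,0],[0.005,0,0],[0.005,0,0],[0.005,0,0],[0.005,0,0],[0.005,0,0]],"roll":[0,0,0,0,0,0,0,0],"gripper":[-1,-1,-1,-1,-1,-1,-1,-1]}'>/dev/null; python3 s.py
python3 - <<'E'
from h import *
c=cam("top");t=c["pixels"];d=cam("side")["pixels"]
cv2.imwrite("pics/3.png",np.hstack([cv2.resize(t[130:290,230:430],(400,320)),cv2.resize(d[150:310,250:450],(400,320))]))
E
```

```text
t 5.2 holder xy [-0.0002 -0.1289] z 0.0522 F [-0.27  1.7 ] 0.85
t 6.2 holder xy [-0.0001 -0.089 ] z 0.0522 F [ 0.76 -0.72] -0.36
```

View pics/3.png

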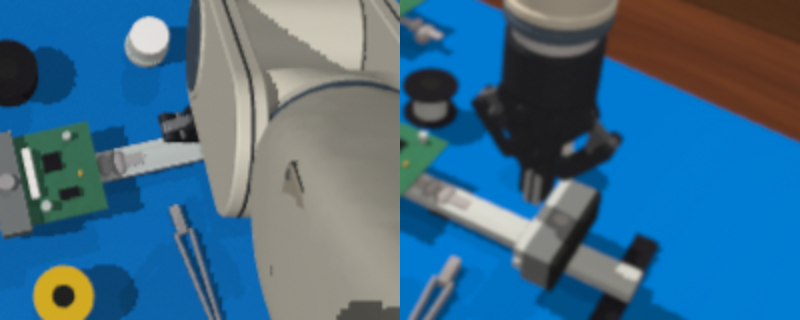

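```bash
python3 - <<'E'
from h import *
s=bot.observe(); c=cam("side")
p=s["tool_pos"]
for d in (0,-.022,-.03): print(d,proj(c,p+[0,0,d]))
O=np.array([.53835,.0428]);th=np.radians(99.3);Y=np.array([np.cos(th),np.sin(th)]);X=np.array([Y[1],-Y[0]])
for y in(-.133,-.1155,-.095): 
  for x in(-.05,0,.05): print(x,y,proj(c,[*(O+x*X+y*Y),.052]).round(1))
im=c["pixels"][170:320,270:420]; cv2.imwrite("pics/4.png",cv2.resize(im,(600,600),interpolation=cv2.INTER_CUBIC))
E
```

```text
0 [315.66549918 252.13520347]
-0.022 [314.61924404 260.62705781]
-0.03 [314.24888272 263.63306875]
-0.05 -0.133 [326.6 281.9]
0 -0.133 [339.  262.4]
0.05 -0.133 [350.2 244.8]
-0.05 -0.1155 [316.9 277.3]
0 -0.1155 [329.6 258.3]
0.05 -0.1155 [341.1 241.1]
-0.05 -0.095 [305.8 272.1]
0 -0.095 [318.9 253.6]
0.05 -0.095 [330.8 236.8]
```

View pics/4.png

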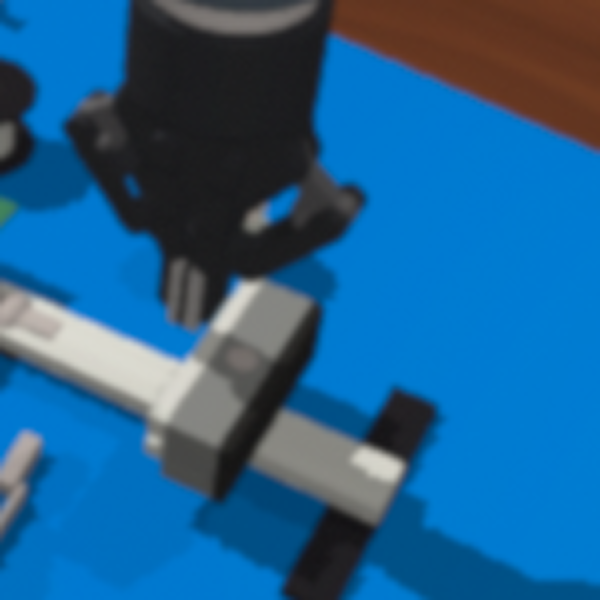

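```bash
python3 - <<'E'
from h import *
s=np.load('side0.npy',allow_pickle=True).item();t=np.load('top0.npy',allow_pickle=True).item()
p=np.array([.5638,-.1319,.1289])
for d in(.05,.03,0,-.01,-.022): print(d,proj(s,p+[0,0,d]).round(1),proj(t,p+[0,0,d]).round(1))
# triangulate tip pixels seen in pics/2
def PM(c): return c["K"]@np.c_[c["R"],c["t"]]
for us,ut in [((375,239),(372,173)),((375,239),(376,173))]:
    X=cv2.triangulatePoints(PM(s),PM(t),np.array(us,float),np.array(ut,float)); print((X[:3]/X[3]).ravel())
w=cam("wrist"); cv2.imwrite("pics/w5.png",w["pixels"]); print(-w["R"].T@w["t"])
for d in(0,-.022): print("wrist tip",proj(w,bot.observe()["tool_pos"]+[0,0,d]))
O=np.array([.53835,.0428]);th=np.radians(99.3);Y=np.array([np.cos(th),np.sin(th)]);X=np.array([Y[1],-Y[0]])
for y in(-.133,-.095): print(y,[proj(w,[*(O+x*X+y*Y),.052]).round(0) for x in(-.05,0,.05)])
E
```

```text
0.05 [376.7 216.8] [396.  174.2]
0.03 [374.3 226.9] [392.8 176.9]
0 [370.7 241.3] [388.2 180.7]
-0.01 [369.6 245.9] [386.7 182. ]
-0.022 [368.3 251.2] [385.  183.4]
[ 0.59166021 -0.11740742  0.10004848]
[ 0.58834618 -0.12158505  0.10623905]
[ 0.47704003 -0.05876776  0.20505014]
wrist tip [257.19467775 239.96279852]
wrist tip [256.98397392 225.15399009]
-0.133 [array([177., 157.]), array([184., 240.]), array([190., 309.])]
-0.095 [array([247., 157.]), array([248., 240.]), array([248., 309.])]
```

View pics/w5.png

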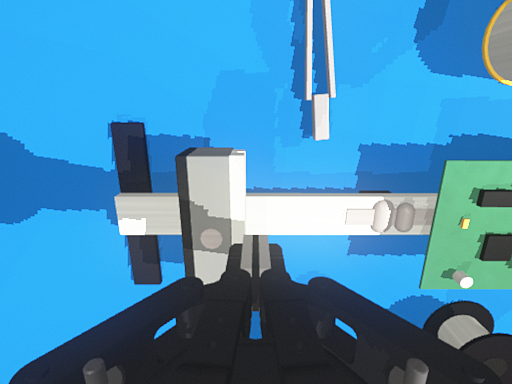

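The jaw has not moved. In the side view the tip is at (316,251), about TCP height, so the tips passed over the jaw's top. I'll go up and back, then measure the true tip height.

```bash
python3 -m pendant '{"delta_pos":[[0,0,-0.02],[0,0,-0.01],[-0.023,0,0],[-0.023,0,0],[-0.023,0,0],[-0.023,0,0],[0,0,0.02],[0,0,0.01]],"roll":[0,0,0,0,0,0,0,0],"gripper":[-1,-1,-1,-1,-1,-1,-1,-1]}'
python3 -m pendant '{"delta_pos":[[0,0,0],[0,0,0],[0,0,0],[0,0,0],[0,0,0],[0,0,0],[0,0,0],[0,0,0]],"roll":[0,0,0,0,0,0,0,0],"gripper":[-1,-1,-1,-1,-1,-1,-1,-1]}' >/dev/null
python3 s.py; python3 - <<'E'
from h import *
s=bot.observe();c=cam("side");w=cam("wrist"); print(s["opening"],s["ee_rot"].round(3).tolist())
for d in(0,-.022): print(d,proj(c,s["tool_pos"]+[0,0,d]).round(1),proj(w,s["tool_pos"]+[0,0,d]).round(1))
a=cv2.resize(c["pixels"][190:310,300:400],(400,480),interpolation=cv2.INTER_CUBIC);b=cv2.resize(w["pixels"][130:370,150:350],(400,480),interpolation=cv2.INTER_CUBIC)
cv2.imwrite("pics/6.png",np.hstack([a,b]))
E
```

```text
time_s: 7.4
tool_pos: [0.5662, -0.1357, 0.0504]
ee_rot: [[-0.16, 0.987, -0.003], [0.987, 0.16, 0.001], [0.001, -0.002, -1.0]]
ft_force: [-0.1, -0.2, -0.6]
opening: 0.003
t 8.4 holder xy [-0.0002 -0.1813] z 0.0522 F [-0.16 -0.51] -0.45
0.00031387719118388177 [[-0.161, 0.987, 0.0], [0.987, 0.161, 0.0], [-0.0, 0.0, -1.0]]
0 [366.1 274.3] [257.4 240. ]
-0.022 [364.  282.8] [257.2 225.2]
```

View pics/6.png

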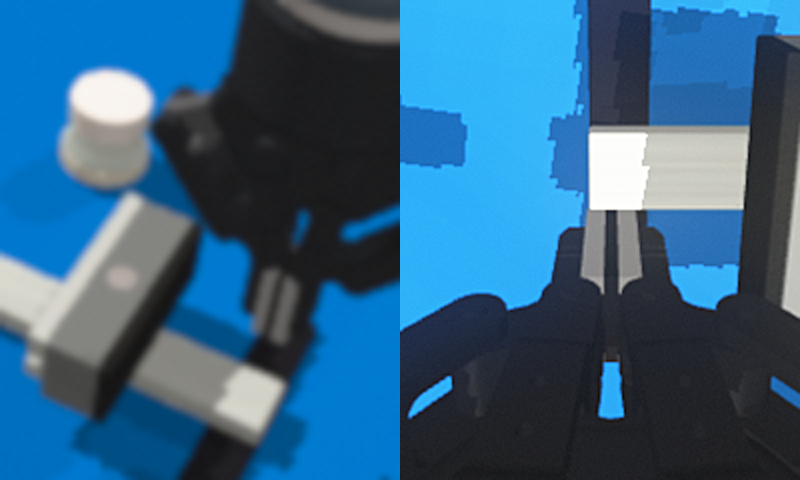

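```bash
python3 - <<'E'
from h import *
s=bot.observe();c=cam("side");w=cam("wrist")
PM=lambda c:c["K"]@np.c_[c["R"],c["t"]]
A=s["ee_rot"].T
for us,uw in [((367.5,275.5),(256.5,235)),((367.5,276.5),(256.5,234))]:
    X=cv2.triangulatePoints(PM(c),PM(w),np.array(us,float),np.array(uw,float)); X=(X[:3]/X[3]).ravel()
    print(X.round(4),"tool frame",(A@(X-s["tool_pos"])).round(4),"reproj",proj(c,X).round(1),proj(w,X).round(1))
E
```

```text
[ 0.5645 -0.139   0.054 ] tool frame [-0.0023 -0.0034 -0.0018] reproj [366.9 275.5] [253.6 236.2]
[ 0.5656 -0.1389  0.0505] tool frame [-0.0024 -0.0023  0.0017] reproj [366.9 276.5] [253.4 235.2]
```

Triangulated from the side and wrist views, the shut tips are at about TCP height (±4 mm), not 22 mm ahead of it. That explains passing over the jaw. I'll lower 23 mm in steps, watching force, which should put the tips about 29 mm up and 13 mm above the rail.

```bash
python3 -m pendant '{"delta_pos":[[0,0,0.004],[0,0,0.004],[0,0,0.004],[0,0,0.004],[0,0,0.003],[0,0,0.002],[0,0,0.002],[0,0,0]],"roll":[0,0,0,0,0,0,0,0],"gripper":[-1,-1,-1,-1,-1,-1,-1,-1]}'>/dev/null
python3 s.py
python3 -m pendant '{"delta_pos":[[0.004,0,0],[0.006,0,0],[0.006,0,0],[0.006,0,0],[0.006,0,0],[0.006,0,0],[0.006,0,0],[0.004,0,0]],"roll":[0,0,0,0,0,0,0,0],"gripper":[-1,-1,-1,-1,-1,-1,-1,-1]}'>/dev/null
python3 s.py; python3 - <<'E'
from h import *
c=cam("side");w=cam("wrist")
a=cv2.resize(c["pixels"][190:310,270:390],(400,400),interpolation=cv2.INTER_CUBIC);b=cv2.resize(w["pixels"],(400,300));b=np.vstack([b,np.zeros((100,400,3),np.uint8)])
cv2.imwrite("pics/7.png",np.hstack([a,b]))
E
```

```text
t 9.6 holder xy [-0.0002 -0.1813] z 0.0291 F [-0.04 -0.05] -0.11
t 10.6 holder xy [-1.000e-04 -1.371e-01] z 0.0293 F [-0.82 -1.95] -0.28
```

View pics/7.png

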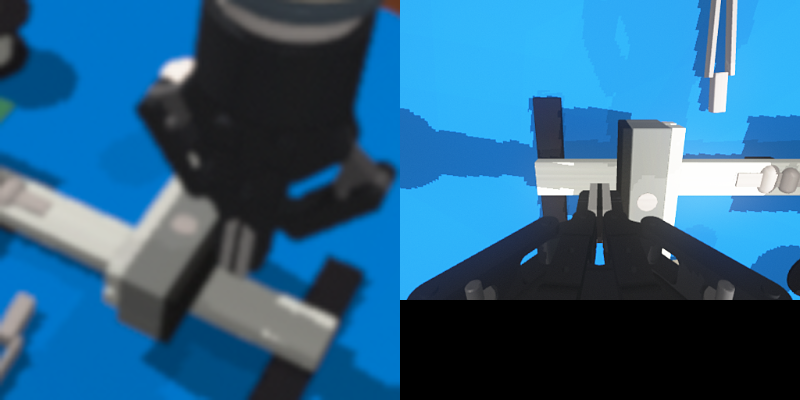

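The tips now stand against the black pad, with −2 N, which matches the friction. In the wrist view the pin head is near (316,258). I'll measure the TCP-to-pin offset there.

```bash
cat > j.py <<'E'
from h import *
O=np.array([.53835,.0428]);th=np.radians(99.3);Y=np.array([np.cos(th),np.sin(th)]);X=np.array([Y[1],-Y[0]]);A=np.array([X,Y])
s=bot.observe(); ty=(A@(s["tool_pos"][:2]-O)); w=cam("wrist"); g=cv2.cvtColor(w["pixels"],cv2.COLOR_BGR2GRAY)
# pin head: bright disc near expected location (pin = TCP y + 0.030)
e=proj(w,[*(O+Y*(ty[1]+.030)),.053]); u,v=e.round().astype(int); R=16
sub=g[v-R:v+R+1,u-R:u+R+1]; t,m=cv2.threshold(cv2.GaussianBlur(sub,(3,3),0),0,255,cv2.THRESH_OTSU)
for k in cv2.findContours(m,cv2.RETR_LIST,cv2.CHAIN_APPROX_NONE)[0]:
    a=cv2.contourArea(k)
    if a<60: continue
    (x,y),r=cv2.minEnclosingCircle(k); p=ray(w,(x+u-R,y+v-R),.053)
    print("area",a,"r",round(r,1),"fill",round(a/3.14/r/r,2),"px",(round(x+u-R,1),round(y+v-R,1)),"holder",(A@(p[:2]-O)).round(4))
print("exp",e.round(1),"t",s["time_s"],"tcp",ty.round(4),"z",s["tool_pos"][2].round(4),"F",(A@s["ft_force"][:2]).round(2),s["ft_force"][2].round(2))
E
python3 j.py
python3 -m pendant '{"delta_pos":[[0.006,0,0],[0.006,0,0],[0.006,0,0],[0.006,0,0],[0.006,0,0],[0.006,0,0],[0.006,0,0],[0.006,0,0]],"roll":[0,0,0,0,0,0,0,0],"gripper":[-1,-1,-1,-1,-1,-1,-1,-1]}'>/dev/null
python3 j.py
```

```text
area 424.5 r 13.0 fill 0.8 px (np.float64(316.2), np.float64(257.5)) holder [-0.002  -0.1066]
exp [315.5 260.9] t 10.7 tcp [-1.000e-04 -1.368e-01] z 0.0292 F [-0.53  0.15] -0.7
area 425.0 r 13.1 fill 0.79 px (np.float64(316.0), np.float64(258.1)) holder [-0.0015 -0.0587]
exp [315.4 260.8] t 11.75 tcp [-0.     -0.0889] z 0.0293 F [ 0.02 -2.42] -0.83
```

The jaw follows the tool at a 30.2 mm offset. The notch should come at TCP y ≈ -0.022, the hump start at -0.036 and the crest at -0.029.

```bash
python3 -m pendant '{"delta_pos":[[0.006,0,0],[0.006,0,0],[0.006,0,0],[0.006,0,0],[0.006,0,0],[0.006,0,0],[0.006,0,0],[0.003,0,0]],"roll":[0,0,0,0,0,0,0,0],"gripper":[-1,-1,-1,-1,-1,-1,-1,-1]}'>/dev/null
python3 j.py
python3 - <<'E'
from h import *
w=cam("wrist"); cv2.imwrite("pics/8.png",w["pixels"])
O=np.array([.53835,.0428]);th=np.radians(99.3);Y=np.array([np.cos(th),np.sin(th)]);X=np.array([Y[1],-Y[0]])
E
```

```text
area 421.0 r 12.8 fill 0.81 px (np.float64(315.8), np.float64(258.1)) holder [-0.0017 -0.0138]
exp [315.5 261. ] t 12.8 tcp [-0.0002 -0.0438] z 0.0292 F [-1.17 -1.66] 0.68
```

View pics/8.png

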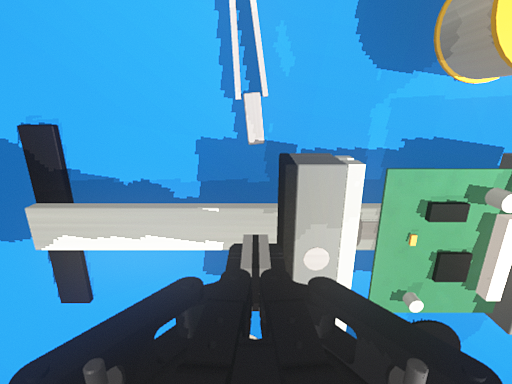

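The pin is about 22 mm short of the notch, square and clear of everything. From here I take small steps and watch the force.

```bash
python3 -m pendant '{"delta_pos":[[0.002,0,0],[0.002,0,0],[0.002,0,0],[0.002,0,0],[0.001,0,0],[0.001,0,0],[0.001,0,0],[0,0,0]],"roll":[0,0,0,0,0,0,0,0],"gripper":[-1,-1,-1,-1,-1,-1,-1,-1]}'>/dev/null
python3 j.py
```

```text
area 419.5 r 12.9 fill 0.8 px (np.float64(315.7), np.float64(257.8)) holder [-0.0017 -0.0036]
exp [315.4 260.8] t 13.9 tcp [-0.     -0.0337] z 0.0293 F [ 0.24 -4.07] -0.76
```

```bash
python3 -m pendant '{"delta_pos":[[0.001,0,0],[0.001,0,0],[0.0005,0,0],[0.0005,0,0],[0.0005,0,0],[0.0005,0,0],[0,0,0],[0,0,0]],"roll":[0,0,0,0,0,0,0,0],"gripper":[-1,-1,-1,-1,-1,-1,-1,-1]}'>/dev/null
python3 j.py
```

```text
area 420.5 r 13.0 fill 0.8 px (np.float64(316.5), np.float64(259.0)) holder [-0.0011  0.0013]
exp [315.4 260.8] t 14.95 tcp [-0.     -0.0291] z 0.0292 F [-0.54 -1.79] -0.16
```

```bash
python3 -m pendant '{"delta_pos":[[0.0005,0,0],[0.0005,0,0],[0.0005,0,0],[0.0005,0,0],[0,0,0],[0,0,0],[0,0,0],[0,0,0]],"roll":[0,0,0,0,0,0,0,0],"gripper":[-1,-1,-1,-1,-1,-1,-1,-1]}'>/dev/null
python3 j.py
```

```text
area 419.0 r 13.0 fill 0.79 px (np.float64(316.5), np.float64(259.0)) holder [-0.0011  0.0033]
exp [315.4 260.9] t 16.0 tcp [-0.0001 -0.0272] z 0.0292 F [-0.44  0.29] -0.17
```

```bash
python3 -m pendant '{"delta_pos":[[0.0005,0,0],[0.0005,0,0],[0.0005,0,0],[0.0005,0,0],[0,0,0],[0,0,0],[0,0,0],[0,0,0]],"roll":[0,0,0,0,0,0,0,0],"gripper":[-1,-1,-1,-1,-1,-1,-1,-1]}'>/dev/null
python3 j.py
```

```text
area 415.0 r 12.7 fill 0.81 px (np.float64(316.5), np.float64(258.5)) holder [-0.0014  0.0052]
exp [315.4 260.8] t 17.05 tcp [-0.0001 -0.0253] z 0.0292 F [ 0.44 -0.19] -0.85
```

```bash
python3 -m pendant '{"delta_pos":[[0.0005,0,0],[0.0005,0,0],[0.0005,0,0],[0,0,0],[0,0,0],[0,0,0],[0,0,0],[0,0,0]],"roll":[0,0,0,0,0,0,0,0],"gripper":[-1,-1,-1,-1,-1,-1,-1,-1]}'>/dev/null
python3 j.py
```

```text
area 412.5 r 13.0 fill 0.78 px (np.float64(317.0), np.float64(258.0)) holder [-0.0017  0.0069]
exp [315.4 260.8] t 18.1 tcp [-0.0001 -0.0238] z 0.0292 F [0.25 0.35] -1.07
```

```bash
python3 -m pendant '{"delta_pos":[[0.0005,0,0],[0.0005,0,0],[0,0,0],[0,0,0],[0,0,0],[0,0,0],[0,0,0],[0,0,0]],"roll":[0,0,0,0,0,0,0,0],"gripper":[-1,-1,-1,-1,-1,-1,-1,-1]}'>/dev/null
python3 j.py
```

```text
area 410.5 r 12.8 fill 0.8 px (np.float64(316.0), np.float64(257.5)) holder [-0.0019  0.0074]
exp [315.4 260.8] t 19.15 tcp [-0.0001 -0.0228] z 0.0292 F [0.55 1.12] -1.06
```

```bash
python3 -m pendant '{"delta_pos":[[0.0005,0,0],[0.0005,0,0],[0,0,0],[0,0,0],[0,0,0],[0,0,0],[0,0,0],[0,0,0]],"roll":[0,0,0,0,0,0,0,0],"gripper":[-1,-1,-1,-1,-1,-1,-1,-1]}'>/dev/null
python3 j.py
```

```text
area 410.5 r 12.8 fill 0.8 px (np.float64(315.6), np.float64(257.9)) holder [-0.0017  0.0081]
exp [315.4 260.8] t 20.2 tcp [-0.0001 -0.0219] z 0.0292 F [ 0.34 -4.22] -0.65
```

```bash
python3 -m pendant '{"delta_pos":[[0.0005,0,0],[0,0,0],[0,0,0],[0,0,0],[0,0,0],[0,0,0],[0,0,0],[0,0,0]],"roll":[0,0,0,0,0,0,0,0],"gripper":[-1,-1,-1,-1,-1,-1,-1,-1]}'>/dev/null
python3 j.py
```

```text
area 415.5 r 12.9 fill 0.8 px (np.float64(315.4), np.float64(257.5)) holder [-0.0019  0.0083]
exp [315.5 260.8] t 21.25 tcp [-0.     -0.0216] z 0.0293 F [ 0.36 -6.86] -0.42
```

```bash
python3 -m pendant '{"delta_pos":[[0.0005,0,0],[0,0,0],[0,0,0],[0,0,0],[0,0,0],[0,0,0],[0,0,0],[0,0,0]],"roll":[0,0,0,0,0,0,0,0],"gripper":[-1,-1,-1,-1,-1,-1,-1,-1]}'>/dev/null
python3 j.py
```

```text
area 412.0 r 12.7 fill 0.81 px (np.float64(315.5), np.float64(258.5)) holder [-0.0013  0.0086]
exp [315.4 260.8] t 22.3 tcp [-0.     -0.0214] z 0.0293 F [ 0.17 -8.2 ] 0.12
```

The force dipped to nothing past the crest, then climbed 4.2, 6.9, 8.2 N with almost no travel, at holder y ≈ 8.4 mm where the notch should be (7.4–9.2 mm). So the jaw is seated, and I'll take the hand away.

```bash
python3 -m pendant '{"delta_pos":[[-0.005,0,0],[-0.01,0,0],[-0.02,0,0],[-0.02,0,0],[-0.02,0,-0.02],[0,0,-0.04],[0,0,-0.05],[0,0,-0.05]],"roll":[0,0,0,0,0,0,0,0],"gripper":[-1,-1,-1,-1,-1,-1,-1,-1]}'
python3 -m pendant '{"delta_pos":[[-0.05,0,0],[-0.05,0,0],[-0.05,0,0],[-0.05,0,0],[-0.05,0,0],[0,0,0],[0,0,0],[0,0,0]],"roll":[0,0,0,0,0,0,0,0],"gripper":[-1,-1,-1,-1,-1,-1,-1,-1]}'
python3 - <<'E'
from h import *
c=cam("top"); d=cam("side")
a=cv2.resize(c["pixels"][130:300,190:400],(800,648),interpolation=cv2.INTER_CUBIC)
cv2.imwrite("pics/9.png",cv2.resize(np.hstack([c["pixels"][120:310,180:400],d["pixels"][150:340,160:380]]),(800,345),interpolation=cv2.INTER_CUBIC))
np.save("top1.npy",c,allow_pickle=True)
E
```

```text
time_s: 23.35
tool_pos: [0.5535, -0.0531, 0.1907]
ee_rot: [[-0.16, 0.987, -0.0], [0.987, 0.16, 0.0], [0.0, -0.0, -1.0]]
ft_force: [0.8, -0.1, -0.5]
opening: 0.0
time_s: 24.35
tool_pos: [0.5936, -0.2977, 0.1891]
ee_rot: [[-0.162, 0.987, -0.001], [0.987, 0.162, 0.0], [0.001, -0.0, -1.0]]
ft_force: [-0.2, -0.6, -0.1]
opening: 0.005
```

View pics/9.png

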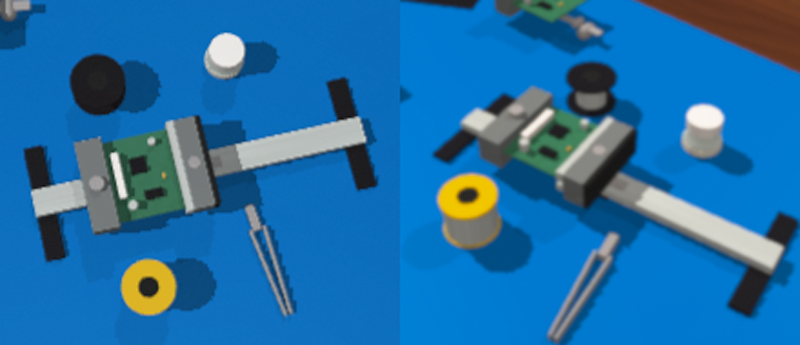

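The board's edge is in the jaw and the bystanders look unmoved. One numeric check, then hand in.

```bash
python3 - <<'E'
from h import *
O=np.array([.53835,.0428]);th=np.radians(99.3);Y=np.array([np.cos(th),np.sin(th)]);X=np.array([Y[1],-Y[0]]);A=np.array([X,Y])
a=np.load('top0.npy',allow_pickle=True).item();c=np.load('top1.npy',allow_pickle=True).item()
print("pin",A@(ray(c,(286.5,209),.053)[:2]-O))
# back face edge of jaw: black pad outer top corners
for q in((180+198/1.818,120+116/1.816),(180+217/1.818,120+205/1.816)): print("back edge",A@(ray(c,q,.052)[:2]-O))
for n,(x0,y0,x1,y1) in dict(jar=(285,132,335,172),black=(212,145,262,186),yellow=(240,255,300,300),tweez=(308,228,345,298)).items():
    df=cv2.absdiff(a["pixels"][y0:y1,x0:x1],c["pixels"][y0:y1,x0:x1]).max(2); print(n,"changed px",(df>60).sum())
s=bot.observe();print(s["time_s"],s["ft_force"],abs(s["qd"]).max()); bot.hand_in()
E
```

```text
pin [-0.00087813  0.0087881 ]
back edge [ 0.04724004 -0.00791607]
back edge [-0.05192181 -0.00452167]
jar changed px 0
black changed px 0
yellow changed px 0
tweez changed px 86
24.45 [-0.11705139  0.01001574  0.08883433] 0.002947530917316493
the job is handed in; nothing more can be done
```

The jaw is pushed into the notch with the outside of the shut fingertips, the hand is clear, and the job was handed in at 24.5 s. I saw no sign of a fault, but the pin's height could not be read directly.

- **First pass missed:** the fingertips went over the jaw without moving it. They sit at about the reported TCP height, not 22 mm ahead of it as stated. I backed off, triangulated the tips, lowered the hand 23 mm and pushed again.
- **Seating:** the force rose to about 4 N on the hump (highest reading, 6 N expected) and dipped to about 0. It then climbed 4.2, 6.9, 8.2 N while the tool moved only about 0.5 mm. I stopped at 8.2 N, short of the 10 to 12 N given as the mark of seating.
- **Position:** after letting go, the top view puts the pin at holder y = 8.8 mm. I put the notch at 7.4 to 9.2 mm, so they agree to about 1.5 mm, within camera accuracy. The two measured corners of the jaw's rear edge disagree with each other by 3.4 mm, and their mean puts the pin about 3 mm further on. Those corners were read by eye and are less reliable.
- **Bystanders:** no pixels changed at the jar and the two spools. At the tweezers 86 pixels changed. Both their ends are within about 3 mm of where they were, so this is probably the jaw's shadow moving.
- **At hand-in:** the wrist force was about 0 and the arm touched nothing.

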